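# Check a battery pack on the bench tester

## Robot

A 6-joint arm with a two-finger parallel gripper is mounted at the origin on the work surface; the furniture and walls round the work are solid. World frame = base frame: x ahead of the robot, y to its left, z up, the work surface at z = 0. Lengths are in m, angles in rad, forces in N, time in s.
With the tool pointing down it reaches from about 0.35 to 0.775 m from the base axis. Payload 5.5 kg.
Tool frame: the origin (TCP) lies between the finger pads; the fingertips stand 8 mm ahead of it and the grasp point (between the pads) lies 11 mm behind it; z points along the fingers, y is the line along which they close (so a half turn about z gives the same grasp; the last joint's range is limited). The gripper opens to 85 mm and grips with 20 to 120 N. Pads are 22 mm wide; open, the fingers measure 114 mm over their backs; the gripper's body (76 mm by 85 mm) begins 54 mm behind the grasp point. The pads swing forward as they close: fully open they stand 13 mm farther back than shut.
Start: joints at [-1.242, 0.313, 0.046, 1.304, 0, 1.431], TCP at [0.26, -0.513, 0.239] pointing down, gripper open.
Joint ranges: [-2.76, 2.76], [-0.86, 1.69], [-1.03, 1.26], [-2.2, 2.34], [-1.47, 1.5], [-3.14, 3.14]. Speed limits (rad/s): [2.57, 2.57, 3.14, 3.14, 3.14, 3.14].

## Interface

Orientations are given as a unit quaternion [w, x, y, z].
In Python, from workcell import status, vision, job gives the robot as it stands. The module is installed in compiled form; this text tells all that it offers.
- The arm moves only by the tool apply_moves, never from a script. Its argument "moves" is one flat list of numbers, 6 for each row, row after row: the shift along the world's x, y, z in units of 25 mm (1.0 is 25 mm), then the turn, a rotation vector about the world's x, y, z in rad. In form: [x, y, z, rx, ry, rz, x, y, z, rx, ry, rz, ...]. A call has 1 to 20 rows; each row is the pose to reach, as a shift and turn from the pose commanded when the call began; what a row does not reach only later rows make up. A row lasts 1/12 s, in which the tool goes at most 41.7 mm and 7.16 degrees, less where a joint would pass 70% of its speed; a pose out of reach is approached as far as the arm can. A call with a gripper value outside its range is refused whole. "claw" is the opening in per cent of the stroke, from 0 (shut) to 100 (fully open), set as the call begins (left out, the last holds). The fingers move at their own pace and stop on an object; "newtons" is the grip in N (left out, the last holds). Time passes only in rows, so rows that repeat a pose let the fingers close. It gives the time, the measured TCP pose, the force, the opening and the grip force at its end, in the units of the state.
- status.get_state(): the state, without advancing time (a new reading comes with each control period).
- vision.read_camera(name): name is "side" or "top"; returns a dict with "image" (420x560x3 uint8, blue, green, red), "camera_matrix" (3x3 intrinsics, pixels), "dist_coeffs" ([k1, k2, p1, p2, k3] as OpenCV has them; the pictures are not rectified), "camera_from_world" (4x4, takes a point from world to camera coordinates). Camera axes: x right, y down, z forward; pixel columns grow to the right and rows downward; lengths in m; the calibration is good to about 2 mm. A picture is of the moment at which its call begins. There is no depth.
- job.hand_in(): hands the job in; it is judged then, once.
The state is a dict: "clock": time; "joint_pos": joint angles; "qvel": joint speeds; "tau": joint torques, N m; "tcp_pos": TCP position; "orientation": TCP orientation; "wrist_force": force on the tool from outside, world axes, zero at the start; "ft_torque": the same for the moment, N m; "finger_gap": finger opening in m; "grip_force": force on a finger pad.
Only numpy, scipy, OpenCV 4.12 (cv2) and the standard library are available. Lean on these libraries where they do the work, as an engineer would, in place of code of your own. Each camera call takes 0.05 s, during which the arm holds its last target. There are 200 camera calls.

## Task

Check the cordless-tool battery pack on the bench tester: stand the pack upright in the tester's shallow tray, lengthwise, and let go of it. Then press the tester's round button fully down and let it spring back up, leaving the pack in the tray. Do not press the square button next to it.

Things in the scene. Friction and masses are not known exactly. Their poses are not given: they have to be found in the camera images.
- battery_pack: Loose black cordless-tool battery pack, 53 (x) x 74 (y) x 58 (z) mm, 0.5 to 0.8 kg, upright on the table. Origin: centre of its underside; z up, y along its length. Grip it from above across its 53 mm width (along its x), on the lower 44 mm; above that it is narrower (40 mm). It starts at one of two places left of the tester, a yellow tape measure of like size at the other.
- tester_tray (a point): Centre of the floor of the battery tester's steel tray (fixed; place and yaw vary). x along the tray's length, away from the console; z up. Inside 110 (x) x 82 (y) mm; floor 5 mm above the table, rim 11 mm above the floor. The pack's length goes along x, either way round. Grey console 72 x 156 x 45 mm on the -x side, centre 96 mm off, carries two buttons 76 mm apart, which may swap places.
- round_button_top (a point): Centre of the top face of the round black push button, the one to press: 32 mm in diameter, in a round steel collar, its top 67 mm above the table when up. It moves 8 mm straight down to its stop against a spring (1.2 N to start, 4 N at the stop) and springs back when released. This point moves with it.
- square_button_top (a point): Centre of the top face of the square black push button, which must not be pressed: 29 x 29 mm, in a square steel collar, same height, travel and spring as the round one. This point moves with it.
Things that resemble listed ones, but are neither listed nor needed, are in the scene too. There is more than one size of the battery_pack; the one meant has the size given above.

How it is judged:
On the way, in this order (a step that is already met when the one before it is completed fails the run):
1. the battery pack stands upright in the tray, let go (x of battery_pack in the frame of tester_tray between -0.024 and 0.024 m and y of battery_pack in the frame of tester_tray between -0.02 and 0.02 m and z of battery_pack in the frame of tester_tray between -0.004 and 0.004 m and angle between battery_pack's own z axis and vertical below 0.175 rad and angle between the y axis of battery_pack and the x axis of tester_tray, either way round below 0.52 rad and contact force between the fingers and battery_pack below 0.1 N and linear speed of battery_pack below 0.02 m/s), for 0.2 s.
2. the round button is pressed fully down (at least 6.5 of its 8 mm) with the pack in the tray (x of battery_pack in the frame of tester_tray between -0.024 and 0.024 m and y of battery_pack in the frame of tester_tray between -0.02 and 0.02 m and z of battery_pack in the frame of tester_tray between -0.004 and 0.004 m and angle between battery_pack's own z axis and vertical below 0.175 rad and angle between the y axis of battery_pack and the x axis of tester_tray, either way round below 0.52 rad and z of round_button_top in the frame of tester_tray below 0.0555 m), for 0.05 s.
At the end, for the whole second after the job is handed in: The pack stands still in the tray, upright within 10 degrees, its underside within 4 mm of the tray floor and its centre within 24 mm (along) and 20 mm (across) of the tray's centre, its length along the tray within 30 degrees, and the round button is up again (within 2 mm) (x of battery_pack in the frame of tester_tray between -0.024 and 0.024 m and y of battery_pack in the frame of tester_tray between -0.02 and 0.02 m and z of battery_pack in the frame of tester_tray between -0.004 and 0.004 m and angle between battery_pack's own z axis and vertical below 0.175 rad and angle between the y axis of battery_pack and the x axis of tester_tray, either way round below 0.52 rad and z of round_button_top in the frame of tester_tray above 0.06 m and linear speed of battery_pack below 0.02 m/s); the robot touches nothing.
It fails at once if the square button is pressed by more than 3 mm (z of square_button_top in the frame of tester_tray below 0.059 m).
It also fails if it takes over 48 s, if anything falls off the work surface, if the arm or the gripper's body presses on something with over 40 N, if the wrist force passes 120 N, or if a joint passes its speed limit or range.

## Working session

There is one attempt and no reset: what is moved stays moved. The work goes in short steps, Python scripts to look and compute and a tool call to move; the robot and the scene stay as the last step left them, time stands still between calls to the robot, and variables do not carry over. Pictures are saved under pics/ and viewed, at most 10 in all, crops included, and the job is handed in when it is done.

Besides the shell and the picture viewer there is one more tool, called after "Emit:" by a JSON object that holds its "name" and its "arguments". apply_moves: Moves the arm, as the interface text tells. Its arguments: {"type":"object","properties":{"moves":{"type":"array","items":{"type":"number"}},"claw":{"type":"number"},"newtons":{"type":"number"}},"required":["moves"]}

```bash
mkdir -p pics
cat > h.py <<'E'
import numpy as np, cv2
from workcell import status, vision, job
def cam(n):
    d=vision.read_camera(n); return d
def ray(d,px,z):
    K=np.array(d["camera_matrix"],float);D=np.array(d["dist_coeffs"],float);T=np.array(d["camera_from_world"],float)
    p=cv2.undistortPoints(np.array(px,float).reshape(-1,1,2),K,D).reshape(-1,2)
    R=T[:3,:3];o=-R.T@T[:3,3]; v=np.c_[p,np.ones(len(p))]@R
    return o+v*((z-o[2])/v[:,2])[:,None]
E
python3 - <<'E'
from h import *
for n in("top","side"):
    d=cam(n);cv2.imwrite(f"pics/{n}0.png",d["image"]);T=np.array(d["camera_from_world"]);print(n,-T[:3,:3].T@T[:3,3],T[2,:3],d["camera_matrix"][0])
print(status.get_state())
E
```

```text
top [0.26722529 0.27458846 0.89365713] [ 0.211359    0.00579943 -0.97739129] [445.5128062    0.         270.99202385]
side [0.1489026  1.04430683 0.7505876 ] [ 0.27239377 -0.70796724 -0.65160112] [482.25694258   0.         269.01608465]
{'clock': 0.1, 'joint_pos': array([-1.24159522e+00,  3.13929271e-01,  4.50790945e-02,  1.30361207e+00,
       -2.23029333e-05,  1.43124562e+00]), 'qvel': array([-0.00041398, -0.00238933,  0.00322767, -0.00105444, -0.00074064,
        0.00076639]), 'tau': array([ 1.34111739e-03, -4.81727672e+01,  2.99243224e+01,  1.27678344e-02,
       -1.59342875e-05,  2.39280058e-05]), 'tcp_pos': array([ 0.25963192, -0.51253645,  0.23849026]), 'orientation': array([-8.28159797e-04,  9.72659128e-01,  2.32235930e-01, -8.99684355e-05]), 'wrist_force': array([ 0.04955912, -0.64604827, -1.0890715 ]), 'ft_torque': array([-0.02045668,  0.02166274, -0.00348324]), 'grip_force': 0.0, 'finger_gap': 0.08545557310812678}
```

View pics/top0.png

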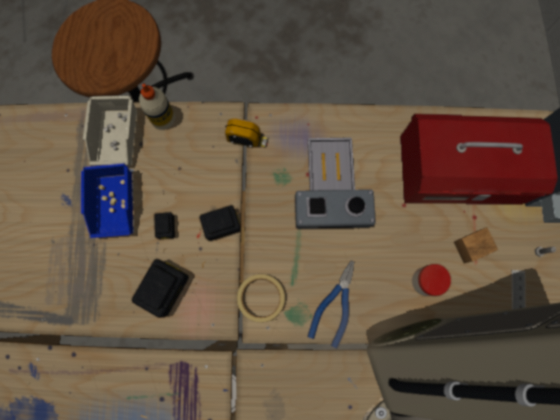

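View pics/side0.png

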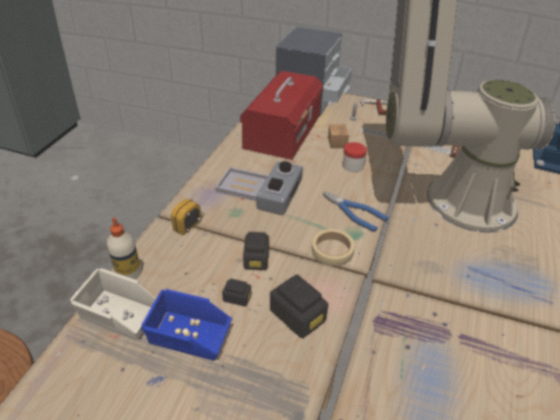

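The top view shows the tray at about (331,165) and the console at (335,208). The square button is at (317,206) and the round one at (356,205). Three black packs sit at (220,222), (165,225) and (160,287), and the middle-sized one at (220,222) is the likely target. The tape measure is at (242,130). I'll measure all of these next.

Run:
```python
from h import *
d=cam("top");im=d["image"];g=im.max(2)
m=((g<60)*255).astype(np.uint8)
for c in cv2.findContours(m,cv2.RETR_EXTERNAL,cv2.CHAIN_APPROX_NONE)[0]:
    a=cv2.contourArea(c)
    x,y,w,h=cv2.boundingRect(c)
    if a<80 or y<150 or x>400 or y>330: continue
    b=cv2.boxPoints(cv2.minAreaRect(c)); z=.067 if x>280 else .03
    W=ray(d,b,z); print(x,y,w,h,a,"ctr",W.mean(0).round(4),"edges",np.linalg.norm(W[1]-W[0]).round(4),np.linalg.norm(W[2]-W[1]).round(4),(W[1]-W[0]).round(3))
print(ray(d,[[310,140],[351,139],[354,189],[312,192]],.016).round(3))
print(ray(d,[[297,193],[372,191],[374,226],[297,228]],.045).round(3))
a=cv2.resize(im[115:255,180:390],None,fx=3.8,fy=3.8,interpolation=cv2.INTER_CUBIC);cv2.imwrite("pics/crop1.png",a)
```

```text
374 271 186 76 6932.0 ctr [ 0.263  -0.0925  0.067 ] edges 0.3744 0.1256 [ 0.026 -0.373  0.   ]
132 259 60 58 2053.5 ctr [0.2998 0.489  0.03  ] edges 0.1031 0.0844 [ 0.092 -0.047  0.   ]
297 224 77 5 161.0 ctr [0.4183 0.1579 0.067 ] edges 0.1446 0.0071 [ 0.004 -0.144  0.   ]
155 213 22 26 479.5 ctr [0.4226 0.4888 0.03  ] edges 0.0425 0.0504 [ 0.    -0.043  0.   ]
200 206 41 35 977.0 ctr [0.4304 0.3769 0.03  ] edges 0.0791 0.0568 [ 0.024 -0.075  0.   ]
348 197 17 17 203.0 ctr [0.4598 0.1172 0.067 ] edges 0.0309 0.0314 [ 0.    -0.031  0.   ]
310 197 16 17 221.0 ctr [0.459 0.191 0.067] edges 0.0288 0.0313 [ 0.    -0.029  0.   ]
128 172 13 63 277.5 ctr [0.4684 0.556  0.03  ] edges 0.1288 0.0251 [0.129 0.007 0.   ]
85 168 38 65 729.0 ctr [0.4744 0.6208 0.03  ] edges 0.0794 0.1338 [ 0.    -0.079  0.   ]
[[0.61  0.2   0.016]
 [0.614 0.113 0.016]
 [0.505 0.111 0.016]
 [0.498 0.197 0.016]]
[[0.488 0.229 0.045]
 [0.494 0.08  0.045]
 [0.423 0.079 0.045]
 [0.418 0.229 0.045]]
```

View pics/crop1.png

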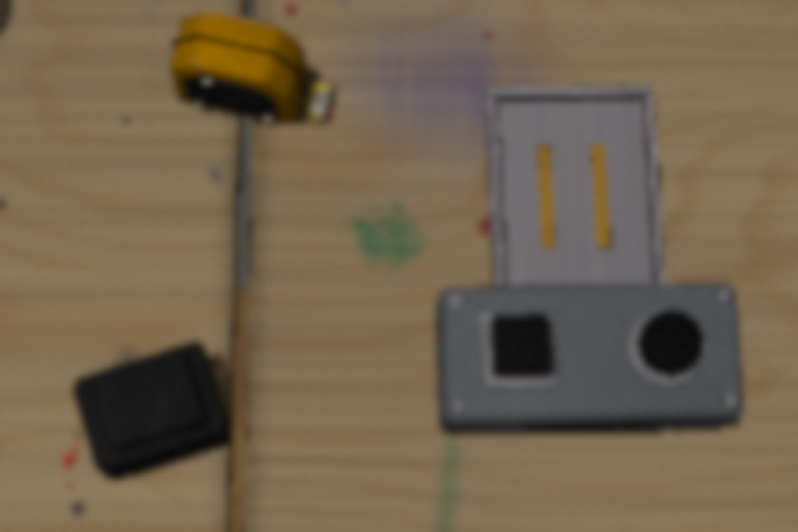

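The middle pack measures about 79 × 57 mm in outline, which fits the 53 × 74 mm pack plus parallax. Its centre is about (0.432, 0.378) and its yaw about 0.31. The tray centre is about (0.554, 0.155) with yaw about 0.025. I'll move above the pack.

Emit:
{"name": "apply_moves", "arguments": {"moves": [0,0,3.6,0,0,0,0,0,3.6,0,0,0,0,0,3.6,0,0,0.1,6.4,20.5,3.6,0,0,0.7,6.4,20.5,3.6,0,0,0.7,6.4,20.5,3.6,0,0,0.7,6.4,20.5,3.6,0,0,0.7,6.4,20.5,3.6,0,0,0.7,6.4,20.5,3.6,0,0,0.7,6.4,20.5,3.6,0,0,0.7,6.4,20.5,3.6,0,0,0.7,6.4,20.5,3.6,0,0,0.7,6.4,20.5,3.6,0,0,0.7,6.4,20.5,3.6,0,0,0.7,6.4,20.5,3.6,0,0,0.7,6.4,20.5,3.6,0,0,0.7,6.4,20.5,3.6,0,0,0.7,6.4,20.5,3.6,0,0,0.7,6.4,20.5,3.6,0,0,0.7,6.4,20.5,3.6,0,0,0.7], "claw": 100, "newtons": 60}}

```text
clock: 1.82
tcp_pos: [0.4196, -0.0013, 0.3292]
orientation: [0.0, 0.834, 0.551, -0.0]
wrist_force: [0.7, 0.5, 0.6]
finger_gap: 0.0855
grip_force: 0.0
```

Emit:
{"name": "apply_moves", "arguments": {"moves": [0.5,15.2,0,0,0,0.712,0.5,15.2,0,0,0,0.712,0.5,15.2,0,0,0,0.712,0.5,15.2,0,0,0,0.712,0.5,15.2,0,0,0,0.712,0.5,15.2,0,0,0,0.712,0.5,15.2,0,0,0,0.712,0.5,15.2,0,0,0,0.712,0.5,15.2,0,0,0,0.712,0.5,15.2,0,0,0,0.712,0.5,15.2,-7.2,0,0,0.712,0.5,15.2,-7.2,0,0,0.712,0.5,15.2,-7.2,0,0,0.712,0.5,15.2,-7.2,0,0,0.712,0.5,15.2,-7.2,0,0,0.712,0.5,15.2,-7.2,0,0,0.712,0.5,15.2,-7.2,0,0,0.712,0.5,15.2,-7.2,0,0,0.712]}}

```text
clock: 3.32
tcp_pos: [0.4342, 0.3791, 0.1512]
orientation: [0.001, 0.59, 0.807, 0.001]
wrist_force: [-0.1, 0.5, 0.6]
finger_gap: 0.0853
grip_force: 0.0
```

Run:
```python
from h import *
s=status.get_state();print(s["tcp_pos"],s["orientation"],s["joint_pos"])
t=cam("top")["image"][100:310,130:410];d=cam("side")["image"][100:310,130:410]
cv2.imwrite("pics/p2.png",cv2.resize(np.vstack([t,d]),None,fx=1.42,fy=1.42))
```

```text
[0.43416749 0.37914358 0.1511758 ] [5.61853037e-04 5.90305115e-01 8.07178889e-01 1.34040421e-03] [ 5.78661791e-01  3.53073352e-01 -1.16814730e-01  1.09800336e+00
 -1.05268497e-04  1.84153676e+00]
```

View pics/p2.png

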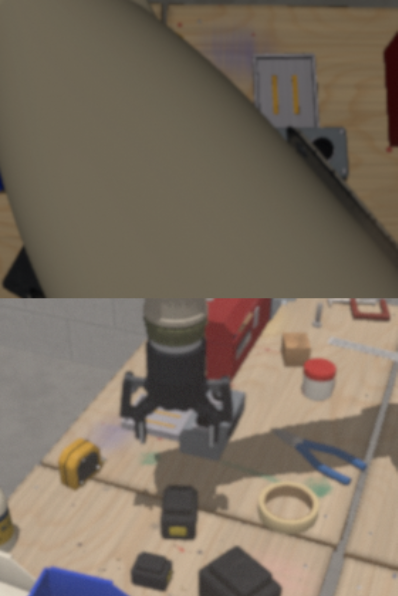

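The side view shows the gripper centred over the pack (crop about (180,512)) with nothing close by. I'll go down and grip.

Emit:
{"name": "apply_moves", "arguments": {"moves": [-0.05,0,-2,0,0,0,-0.05,0,-3.5,0,0,0,-0.05,0,-4.5,0,0,0,-0.05,0,-5.2,0,0,0,-0.05,0,-5.2,0,0,0,-0.05,0,-5.2,0,0,0,-0.05,0,-5.2,0,0,0]}}

```text
clock: 4.0
tcp_pos: [0.4327, 0.3806, 0.0216]
orientation: [0.001, 0.589, 0.808, 0.002]
wrist_force: [0.5, -0.3, 0.4]
finger_gap: 0.0854
grip_force: 0.0
```

Emit:
{"name": "apply_moves", "arguments": {"moves": [0,0,0,0,0,0,0,0,0,0,0,0,0,0,0,0,0,0,0,0,0,0,0,0,0,0,0,0,0,0,0,0,0,0,0,0,0,0,0,0,0,0,0,0,0,0,0,0,0,0,0,0,0,0], "claw": 0, "newtons": 60}}

```text
clock: 4.75
tcp_pos: [0.4319, 0.3802, 0.0212]
orientation: [0.0, 0.589, 0.808, 0.001]
wrist_force: [-1.5, -1.1, 5.6]
finger_gap: 0.0512
grip_force: 64.0
```

Emit:
{"name": "apply_moves", "arguments": {"moves": [0,0,1,0,0,0,0,0,2.5,0,0,0,0,0,4,0,0,0,0,0,4,0,0,0,4.88,-9,4,0,0,1.287,4.88,-9,4,0,0,1.287,4.88,-9,4,0,0,1.287,4.88,-9,4,0,0,1.287,4.88,-9,4,0,0,1.287,4.88,-9,4,0,0,1.287,4.88,-9,4,0,0,1.287,4.88,-9,4,0,0,1.287,4.88,-9,4,0,0,1.287,4.88,-9,4,0,0,1.287,4.88,-9,4,0,0,1.287,4.88,-9,4,0,0,1.287,4.88,-9,4,0,0,1.287,4.88,-9,4,0,0,1.287,4.88,-9,4,0,0,1.287,4.88,-9,4,0,0,1.287]}}

```text
clock: 6.42
tcp_pos: [0.5529, 0.1546, 0.1192]
orientation: [-0.0, -0.013, 1.0, 0.0]
wrist_force: [0.4, 0.2, -6.5]
finger_gap: 0.0513
grip_force: 66.8
```

Run:
```python
from h import *
s=status.get_state();print(s["tcp_pos"],s["orientation"],s["joint_pos"],s["finger_gap"])
d=cam("side");t=d["image"][80:290,150:430]
cv2.imwrite("pics/p3.png",cv2.resize(t,None,fx=2.8,fy=2.8))
T=np.array(d["camera_from_world"])
def pr(P):return cv2.projectPoints(np.array(P,float),cv2.Rodrigues(T[:3,:3])[0],T[:3,3],np.array(d["camera_matrix"],float),np.array(d["dist_coeffs"],float))[0].reshape(-1,2)
o=s["tcp_pos"]; z=o[2]-.021
P=[[o[0]+a,o[1]+b,z] for a,b in((-.037,.0265),(.037,.0265))]+[[o[0]-.037,o[1]+.0265,z+.044],[o[0]+.037,o[1]+.0265,z+.044]]
print(((pr(P)-[150,80])*2.8).round())
```

```text
[0.55290855 0.15460637 0.11915682] [-1.17807824e-04 -1.26686704e-02  9.99919742e-01  2.31757113e-05] [ 1.32822422e-01  3.73752679e-01 -1.69403105e-01  1.02786890e+00
  7.42591958e-05  1.07484395e-01] 0.05130312406355387
[[295. 231.]
 [216. 213.]
 [295. 187.]
 [213. 170.]]
```

View pics/p3.png

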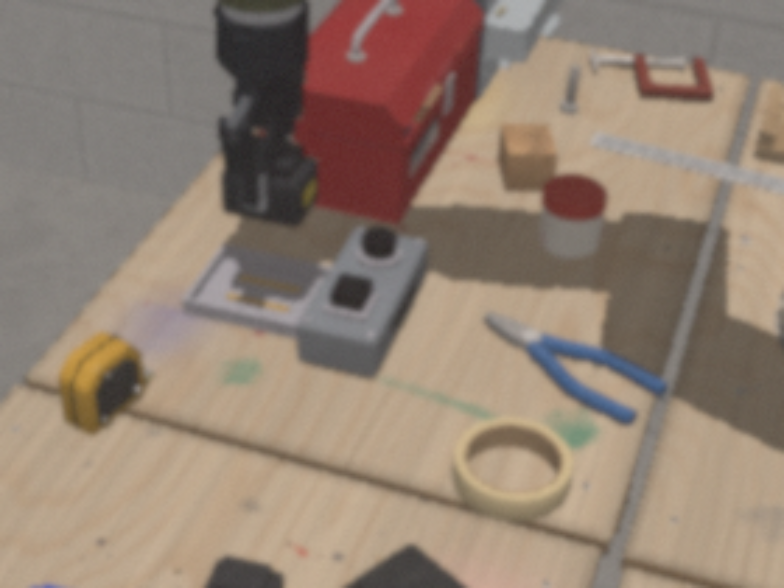

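The side view shows the pack held upright above the tray (pack bottom at about (257,215), tray around (265,290)), which agrees with the projected position. I'll lower it.

Emit:
{"name": "apply_moves", "arguments": {"moves": [0.03,0,-1,0,0,0,0.03,0,-2,0,0,0,0.03,0,-3,0,0,0,0.03,0,-3.3,0,0,0,0.03,0,-3.5,0,0,0,0.03,0,-3.6,0,0,0,0.03,0,-3.7,0,0,0,0.03,0,-3.75,0,0,0,0.03,0,-3.75,0,0,0,0.03,0,-3.75,0,0,0]}}

```text
clock: 7.3
tcp_pos: [0.5545, 0.1546, 0.0265]
orientation: [0.001, -0.013, 1.0, 0.0]
wrist_force: [0.2, 0.5, -6.1]
finger_gap: 0.0507
grip_force: 66.7
```

Emit:
{"name": "apply_moves", "arguments": {"moves": [0,0,-0.03,0,0,0,0,0,-0.06,0,0,0,0,0,-0.06,0,0,0,0,0,-0.06,0,0,0]}}

```text
clock: 7.63
tcp_pos: [0.5546, 0.1546, 0.0262]
orientation: [0.001, -0.013, 1.0, 0.0]
wrist_force: [-2.9, -0.3, 4.5]
finger_gap: 0.0511
grip_force: 68.4
```

It has touched the floor, so I'll release and retreat upward.

Emit:
{"name": "apply_moves", "arguments": {"moves": [0,0,0,0,0,0,0,0,0,0,0,0,0,0,0,0,0,0,0,0,0,0,0,0,0,0,0,0,0,0,0,0,0,0,0,0,0,0,0.3,0,0,0,0,0,0.8,0,0,0,0,0,2,0,0,0,0,0,3.5,0,0,0,0,0,5,0,0,0,0,0,5,0,0,0,0,0,5,0,0,0], "claw": 100}}

```text
clock: 8.72
tcp_pos: [0.556, 0.1548, 0.1526]
orientation: [0.003, -0.013, 1.0, 0.0]
wrist_force: [-0.1, 0.7, -0.4]
finger_gap: 0.0858
grip_force: 0.0
```

Run:
```python
from h import *
s=status.get_state();print(s["clock"],s["tcp_pos"],s["finger_gap"])
d=cam("side");t=d["image"][80:290,150:430]
cv2.imwrite("pics/p4.png",cv2.resize(t,None,fx=2.8,fy=2.8))
```

```text
8.7167 [0.55600526 0.15481183 0.15262435] 0.08577136337169902
```

View pics/p4.png

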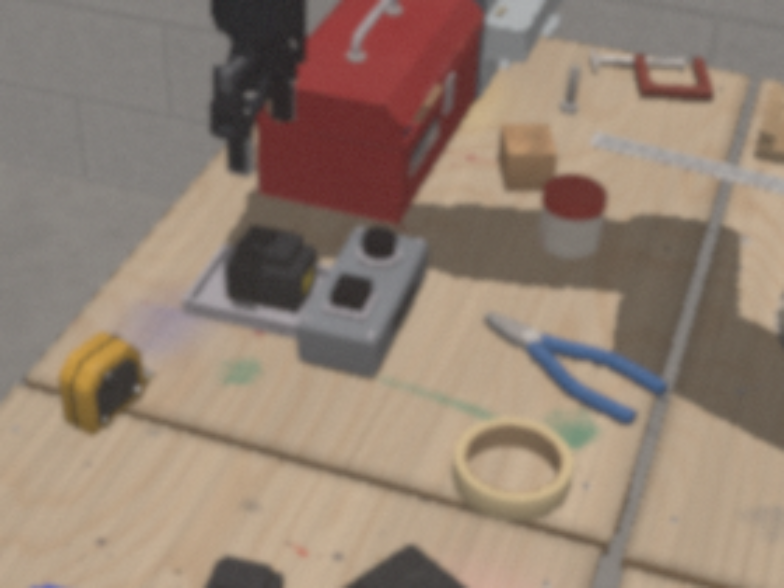

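The pack stands upright in the tray (crop about (270,268)), let go. The round button is at crop (379,242) and the square one at (351,292). I'll cross-check the round button from the side view and close the fingers while moving above it.

Run:
```python
from h import *
d=cam("side");im=d["image"]
print(ray(d,np.array([[379,242],[351,292]])/2.8+[150,80],.067).round(4), status.get_state()["orientation"])
m=(im.max(2)<50)[140:200,260:305].astype(np.uint8)
for c in cv2.findContours(m,0,1)[0]:
    if cv2.contourArea(c)>25:
        (x,y),_=cv2.minEnclosingCircle(c);print(x+260,y+140,cv2.contourArea(c),ray(d,[[x+260,y+140]],.064).round(4))
```

```text
[[0.4594 0.1278 0.067 ]
 [0.4567 0.2042 0.067 ]] [ 1.23775662e-05 -1.31261639e-02  9.99913847e-01  4.28288110e-05]
```

Emit:
{"name": "apply_moves", "arguments": {"moves": [-1.5,-0.7,0,0,0,0,-3,-1.4,0,0,0,0,-3.82,-1.5,0,0,0,0,-3.82,-1.5,0,0,0,0,-3.82,-1.5,0,0,0,0,-3.82,-1.5,-1.0,0,0,0,-3.82,-1.5,-2,0,0,0,-3.82,-1.5,-2,0,0,0,-3.82,-1.5,-2,0,0,0,-3.82,-1.5,-2,0,0,0,-3.82,-1.5,-2,0,0,0], "claw": 0, "newtons": 60}}

```text
clock: 9.73
tcp_pos: [0.4597, 0.1172, 0.1002]
orientation: [0.001, -0.013, 1.0, 0.0]
wrist_force: [-0.5, -0.2, 0.2]
finger_gap: -0.0002
grip_force: 0.0
```

Run:
```python
from h import *
s=status.get_state();print(s["clock"],s["tcp_pos"],s["finger_gap"])
d=cam("side");t=d["image"][90:210,220:380]
cv2.imwrite("pics/p5.png",cv2.resize(t,None,fx=4.5,fy=4.5))
T=np.array(d["camera_from_world"])
p=cv2.projectPoints(np.array([s["tcp_pos"]-[0,0,.008],[.46,.117,.067],[.46,.191,.067]]),cv2.Rodrigues(T[:3,:3])[0],T[:3,3],np.array(d["camera_matrix"],float),np.array(d["dist_coeffs"],float))[0].reshape(-1,2)
print((p-[220,90])*4.5)
```

```text
9.7333 [0.45968694 0.1171971  0.10015343] -0.00021837691764245228
[[301.42725411 295.17043621]
 [299.72623954 333.06883071]
 [252.13473703 408.65549994]]
```

View pics/p5.png

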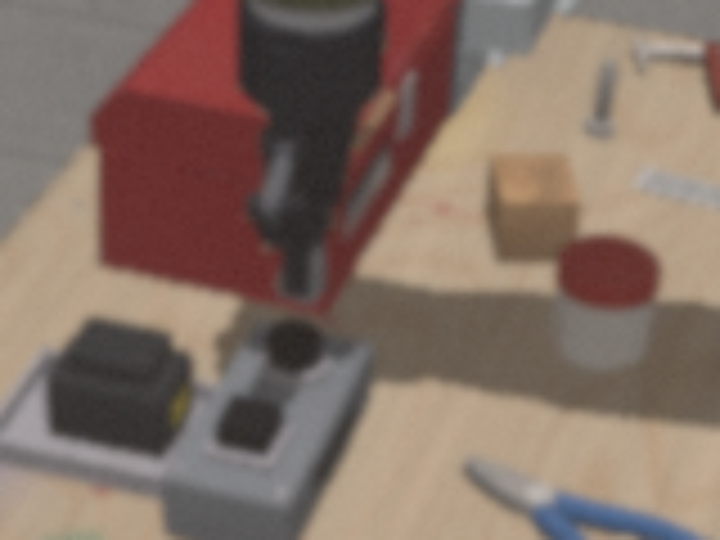

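The projected button top (300,333) matches the blob in the picture (295,345, which includes its side wall), and the fingertip is right above it. I'll press in small steps.

Emit:
{"name": "apply_moves", "arguments": {"moves": [0,0,-0.5,0,0,0,0,0,-0.9,0,0,0,0,0,-1.05,0,0,0,0,0,-1.15,0,0,0,0,0,-1.2,0,0,0,0,0,-1.25,0,0,0,0,0,-1.27,0,0,0,0,0,-1.29,0,0,0,0,0,-1.29,0,0,0]}}

```text
clock: 10.53
tcp_pos: [0.4585, 0.117, 0.0671]
orientation: [0.0, -0.013, 1.0, 0.0]
wrist_force: [0.2, -0.7, 3.2]
finger_gap: 0.0002
grip_force: 1.9
```

Emit:
{"name": "apply_moves", "arguments": {"moves": [0,0,-0.02,0,0,0,0,0,-0.04,0,0,0,0,0,-0.06,0,0,0,0,0,-0.06,0,0,0,0,0,-0.06,0,0,0]}}

```text
clock: 10.95
tcp_pos: [0.4585, 0.117, 0.0668]
orientation: [0.001, -0.013, 1.0, 0.0]
wrist_force: [-4.0, -0.9, 14.8]
finger_gap: -0.0
grip_force: 7.8
```

It reached the stop: 14.8 N with the tip at 58.8 mm. I'll retreat.

Emit:
{"name": "apply_moves", "arguments": {"moves": [0,0,0,0,0,0,0,0,0.3,0,0,0,0,0,1,0,0,0,0,0,2.5,0,0,0,0,0,4,0,0,0,0,0,5,0,0,0,0,0,5,0,0,0,0,0,5,0,0,0,0,0,5,0,0,0]}}

```text
clock: 11.7
tcp_pos: [0.4578, 0.1169, 0.1895]
orientation: [-0.001, -0.013, 1.0, -0.0]
wrist_force: [-0.7, 0.8, -0.4]
finger_gap: -0.0
grip_force: 0.0
```

Run:
```python
from h import *
s=status.get_state();print(s["clock"],s["tcp_pos"],s["wrist_force"])
d=cam("side");t=d["image"][90:210,220:380]
cv2.imwrite("pics/p6.png",cv2.resize(t,None,fx=4.5,fy=4.5))
```

```text
11.7 [0.45776173 0.11691979 0.18950487] [-0.71016243  0.83656637 -0.40264542]
```

View pics/p6.png

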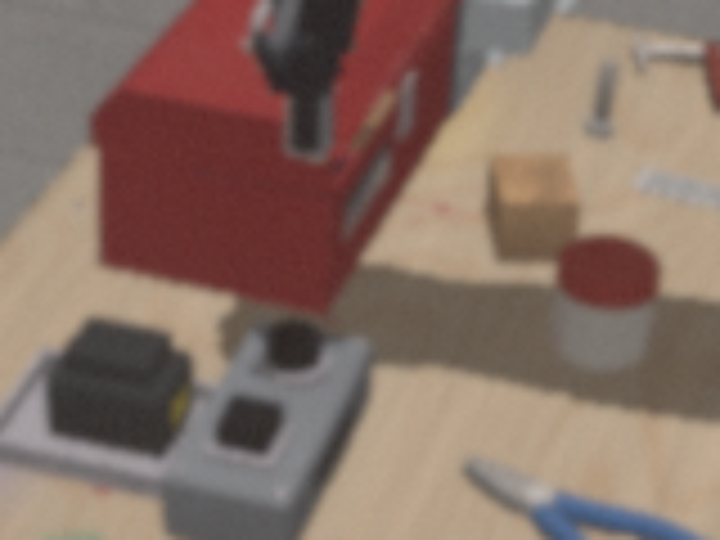

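The round button is up again (295,345), the pack is unmoved in the tray (120,385), and the arm is clear.

```bash
python3 -c "
from workcell import job;print(job.hand_in())"
```

```text
the job is handed in; nothing more can be done
None
```

The pack stands upright in the tray, the round button was pressed to its stop and sprang back up, the square button was not touched, and the job is handed in; no verdict was returned.

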